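# Shelve fresh prints by height

### The job

Two fresh prints, a tall vase and a short bowl, are still stuck to their black build plates. Lift each plate by its red grip and shelve it in the rack bay that suits its height: the tall vase in the bay with the high headroom, the short bowl in the bay with the low headroom. Each black square must end lying flat on the bay's deck, about centred under the clear roof and squared up with the bay, red grip out in front; never tip a plate over.

Things in the scene. Friction and masses are not known exactly. Their poses are not given: they have to be found in the camera images.
- tall_grip (a point): Centre of the red grip (14 mm in x, 44 in y, 50 tall) on the tall print's plate, 29 mm above its underside; hold firmly (50 N+) across the 14 mm. Black square 100x100x4 mm, centred 140 mm from here along +x, bears a white vase 68 mm wide, top 126 mm above the underside. A 36 mm wide tongue joins them and ends 15 mm behind this point. z up. 160 g, most under the print.
- short_grip (a point): Centre of the red grip of the short print's plate: plate, tongue, grip and axes just like the tall one's, about 140 g, but its print is a white bowl-shaped piece about 74 mm wide whose top is only 44 mm above the plate's underside. (A third such plate, empty, also lies about; it is not part of the job.)
- hightier_deck (a point): Centre of the deck's top face, high-headroom bay (fixed). Deck 140 (x) x 156 (y) mm, 20 mm above the table. Clear roof 110 mm deep (x), centred over it, underside 160 mm above the deck, outer top 196 mm above the table. Posts at the sides leave 140 mm free width; front and back open. x axis: into the bay (open front faces -x, towards the robot); z up.
- lowtier_deck (a point): Centre of the deck's top face, low-headroom bay (fixed, on a grey plinth, beside the other bay; which one stands left varies). Same deck, roof and posts sizes and axes, but the deck's top face is 100 mm above the table and the roof's underside only 80 mm above the deck.
Things that resemble listed ones, but are neither listed nor needed, are in the scene too. Leave any orange or turquoise look-alike of the part that bears short_grip alone.

How it is judged:
By the outcome, as a careful person would: the job done as asked, in the order asked, and still so for the second after the job is handed in, with the robot touching nothing.
It also fails if it takes over 58 s, if anything falls off the work surface, if the arm or the gripper's body presses on something with over 40 N, if the wrist force passes 120 N, or if a joint passes its speed limit or range.

### The arm

A 6-joint arm with a two-finger parallel gripper is mounted at the origin on the work surface. World frame = base frame: x ahead of the robot, y to its left, z up, the work surface at z = 0. Lengths are in mm, angles in rad, forces in N, time in s.
With the tool pointing down it reaches from about 275 to 725 mm from the base axis. Payload 5.6 kg.
Tool frame: the origin (TCP) lies on the centre line of the jaws, within the pads' length; the fingertips stand 11 mm ahead of it and the grasp point (between the pads) lies 8 mm behind it; z points along the fingers, y is the line along which they close (so a half turn about z gives the same grasp; the last joint's range is limited). The gripper opens to 85 mm and grips with 20 to 120 N. Pads are 22 mm wide; open, the fingers measure 114 mm over their backs; the gripper's body (76 mm by 85 mm) begins 54 mm behind the grasp point. The pads swing forward as they close: fully open they stand 13 mm farther back than shut.
Start: joints at [1.488, 0.255, 0.108, 0, -1.424, -0.285], TCP at [197.733, 513.22, 242.283] pointing down, gripper open.
Joint ranges: [-2.95, 2.95], [-1.21, 1.97], [-1.09, 1.5], [-2.87, 1.71], [-2.94, -0.07], [-3.05, 3.05]. Speed limits (rad/s): [2.57, 2.57, 3.14, 3.14, 3.14, 3.14].

### API

Orientations are given as [roll, pitch, yaw] about the fixed x, y, z axes, in that order (R = Rz(yaw) Ry(pitch) Rx(roll)).
In Python, from station import manip gives the robot as it stands.
- The arm moves only by the tool move_arm, never from a script. Its argument "commands" is a list of rows, each an object of numbers: "hand": the opening, from -1 (shut) to 1 (fully open); "x", "y", "z": the shift along the world's x, y, z in m; "twist": the turn about the world's z in rad. In form: [{"hand": .., "x": .., "y": .., "z": .., "twist": ..}, ...]. A call has 1 to 8 rows; each row is the pose to reach, as a shift and turn from the pose commanded when the call began; what a row does not reach only later rows make up. A row lasts 1/8 s, in which the tool goes at most 62.5 mm and 10.7 degrees, less where a joint would pass 70% of its speed; a pose out of reach is approached as far as the arm can. A call with a gripper value outside its range is refused whole. The fingers move at their own pace and stop on an object; "force" is the grip in N (left out, the last holds). Time passes only in rows, so rows that repeat a pose let the fingers close. It gives the time, the measured TCP pose, the force, the opening and the grip force at its end, in the units of the state.
- manip.state(): the state, without advancing time (a new reading comes with each control period).
- manip.grab_frame(name): name is "scene" or "side" or "wrist"; returns the picture (420x560x3 uint8, red, green, blue); there is no depth.
- manip.camera_info(name): a dict with "fovy" (degrees; the focal length in pixels is half the picture's height over the tangent of half this angle, whatever the lens; pixels are square), "cx", "cy" (the principal point, pixels), "D" ([k1, k2, p1, p2, k3] as OpenCV has them; the pictures are not rectified), "T" (4x4, takes a point from camera to world coordinates). Camera axes: x right, y down, z forward; pixel columns grow to the right and rows downward; lengths in mm; the calibration is good to about 2 mm. A picture is of the moment at which its call begins: read the wrist's pose just before it. camera_info takes no time and is no camera call; for the wrist camera it gives the pose at the moment of the call.
- manip.sign_off(): hands the job in; it is judged then, once.
Trained networks look in the newest picture that a camera, given by its name, has taken for a name from the list of things; names that differ only in an ending like _2 or _b are one class to them, and where a whole thing is asked for, a point or a joint stands for the part that bears it (a point fixed in the world has none). Each returns a list of dicts, best first, with "confidence" (0 to 1); they miss things now and then, are a little off and sometimes report something else, mostly with a low value. They report only what shows in the picture. A call takes as long as a camera call. They do not tell look-alikes from the thing itself.
- manip.trace(camera, name): "region" (420x560 bool, what is visible of it) and "box" ([left, top, right, bottom] in pixels, round what is visible of it).
The state is a dict: "clock": time; "joints": joint angles; "dq": joint speeds; "tau": joint torques, N m; "position": TCP position; "orientation": TCP orientation; "contact_force": force on the tool from outside, world axes, zero at the start; "moment": the same for the moment, N m; "width": finger opening in mm; "finger_force": force on a finger pad.
Only numpy, scipy, OpenCV 4.12 (cv2) and the standard library are available. Lean on these libraries where they do the work, as an engineer would, in place of code of your own. Each camera call takes 0.05 s, during which the arm holds its last target. There are 200 camera calls.

## Working session

There is one attempt and no reset: what is moved stays moved. The work goes in short steps, Python scripts to look and compute and a tool call to move; the robot and the scene stay as the last step left them, time stands still between calls to the robot, and variables do not carry over. Pictures are saved under pics/ and viewed, at most 10 in all, crops included, and the job is handed in when it is done.

Besides the shell and the picture viewer there is one more tool, called after "Emit:" as a command line: name --argument value ..., lists and objects as JSON in quotes. move_arm: Moves the arm, as the interface text tells. Its arguments: {"type":"object","properties":{"commands":{"type":"array"},"force":{"type":"number"}},"required":["commands"]}

```bash
mkdir -p pics
cat > h.py <<'E'
import numpy as np, cv2
from station import manip
def save(n,f,im=None):
    im=manip.grab_frame(n) if im is None else im
    cv2.imwrite('pics/'+f,im[:,:,::-1]); return im
def K(n,ci=None):
    c=ci or manip.camera_info(n); f=210/np.tan(np.radians(c['fovy'])/2)
    return np.array([[f,0,c['cx']],[0,f,c['cy']],[0,0,1]]),np.array(c['D'],float),np.array(c['T'])
def ray(n,uv,z,ci=None):
    k,D,T=K(n,ci); p=cv2.undistortPoints(np.array(uv,float).reshape(-1,1,2),k,D).reshape(-1,2)
    d=np.c_[p,np.ones(len(p))]@T[:3,:3].T; o=T[:3,3]
    return o+d*((z-o[2])/d[:,2])[:,None]
def proj(n,P,ci=None):
    k,D,T=K(n,ci); Ti=np.linalg.inv(T)
    return cv2.projectPoints(np.array(P,float).reshape(-1,3),cv2.Rodrigues(Ti[:3,:3])[0],Ti[:3,3],k,D)[0].reshape(-1,2)
E
python3 - <<'E'
from h import *
a=save('scene','scene1.png');b=save('side','side1.png')
for n in('scene','side'): print(manip.camera_info(n))
print(manip.state())
for c in('scene','side'):
  for n in('tall_grip','short_grip'):
    for r in manip.trace(c,n): print(c,n,r['confidence'],r['box'])
E
```

```text
{'fovy': 43.6594491112685, 'cx': 277.0760001357619, 'cy': 220.25040374336854, 'D': array([-0.07070568,  0.        ,  0.        ,  0.        ,  0.        ]), 'T': array([[-7.33317778e-01,  4.59615251e-01, -5.00997862e-01,
         1.08383095e+03],
       [ 6.79560367e-01,  5.18304122e-01, -5.19190278e-01,
         6.31674432e+02],
       [ 2.10414870e-02, -7.21189752e-01, -6.92417936e-01,
         9.29922097e+02],
       [ 0.00000000e+00,  0.00000000e+00,  0.00000000e+00,
         1.00000000e+00]])}
{'fovy': 42.38153029519262, 'cx': 290.0306916725541, 'cy': 206.788571999136, 'D': array([-0.05051206,  0.        ,  0.        ,  0.        ,  0.        ]), 'T': array([[ 9.75345516e-01, -1.54608395e-01,  1.57471804e-01,
         2.88318238e+02],
       [-2.20676211e-01, -6.77569694e-01,  7.01570610e-01,
        -9.42981513e+02],
       [-1.77058361e-03, -7.19024029e-01, -6.94982957e-01,
         1.00790791e+03],
       [ 0.00000000e+00,  0.00000000e+00,  0.00000000e+00,
         1.00000000e+00]])}
{'clock': 0.1, 'joints': array([ 1.48762511e+00,  2.55680073e-01,  1.07153066e-01, -4.4130746
[... 309 characters left out ...]
: array([197.53617137, 512.86725542, 241.49493644]), 'orientation': array([ 3.13994150e+00, -2.82692127e-05, -3.67824299e-01]), 'contact_force': array([-0.0518876 ,  0.50282325,  0.42484023]), 'moment': array([-0.00407782,  0.02709632, -0.05078679]), 'finger_force': 0.0, 'width': 85.42038993043941}
scene tall_grip 0.86 [310.6, 290.5, 405.6, 379.5]
scene short_grip 0.97 [244.6, 185.1, 322.0, 233.0]
scene short_grip 0.7 [218.8, 119.2, 262.3, 169.2]
scene short_grip 0.63 [194.7, 166.1, 219.7, 194.4]
side tall_grip 0.64 [243.7, 110.9, 312.4, 164.6]
side short_grip 0.73 [287.4, 289.6, 384.4, 336.2]
side short_grip 0.67 [183.2, 317.8, 249.5, 417.8]
side short_grip 0.61 [208.0, 230.5, 292.5, 281.1]
```

View pics/scene1.png

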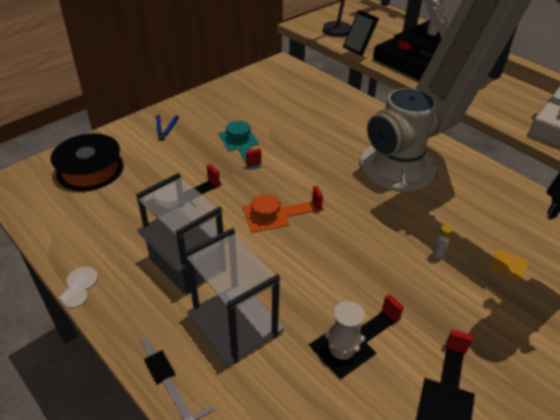

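View pics/side1.png

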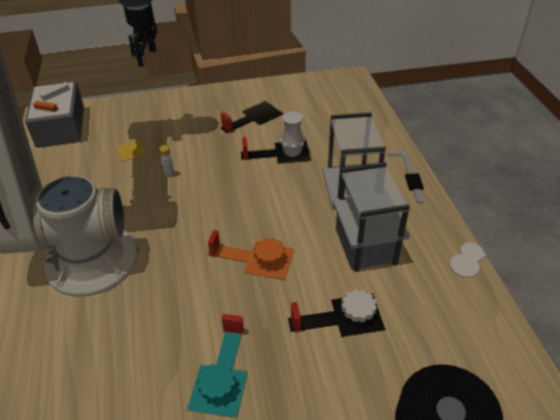

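Run:
```python
import cv2,numpy as np
s=cv2.imread('pics/side1.png');c=cv2.imread('pics/scene1.png')
def crop(im,x,y,w,h,W,H):
    r=cv2.resize(im[y:y+h,x:x+w],(W,H),interpolation=cv2.INTER_CUBIC)
    for i in range(0,w,10):
        cv2.line(r,(i*W//w,0),(i*W//w,6 if i%50 else 14),(0,255,0),1)
    for i in range(0,h,10): cv2.line(r,(0,i*H//h),(6 if i%50 else 14,i*H//h),(0,255,0),1)
    return r
a=np.vstack([crop(s,230,100,100,75,400,300),crop(s,285,280,100,75,400,300)])
b=np.vstack([crop(c,305,285,100,75,400,300),crop(s,315,105,100,75,400,300)])
cv2.imwrite('pics/m1.png',np.hstack([a,b]))
cv2.imwrite('pics/m2.png',np.hstack([crop(s,310,100,130,190,400,584),crop(c,130,160,160,210,400,525+0) if 0 else cv2.copyMakeBorder(crop(c,130,160,160,210,400,525),0,59,0,0,cv2.BORDER_CONSTANT)]))
```

```text
(no output)
```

View pics/m1.png

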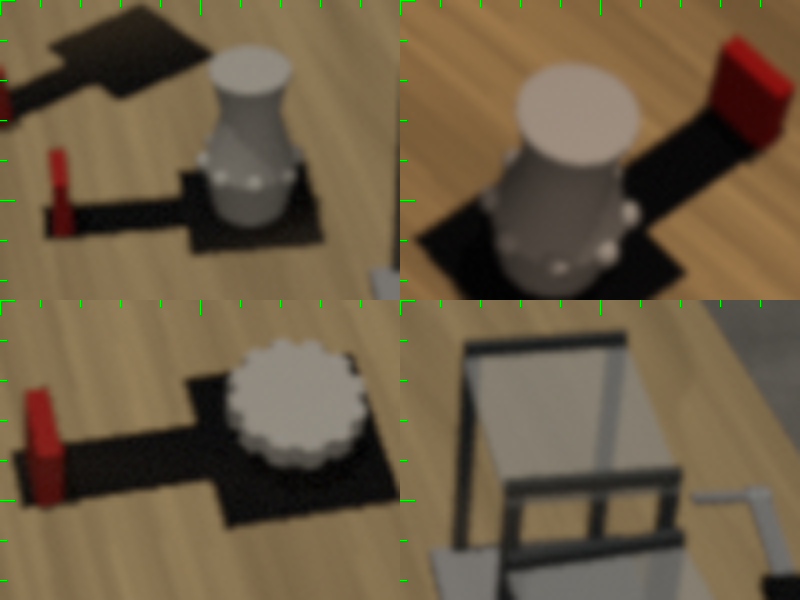

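View pics/m2.png

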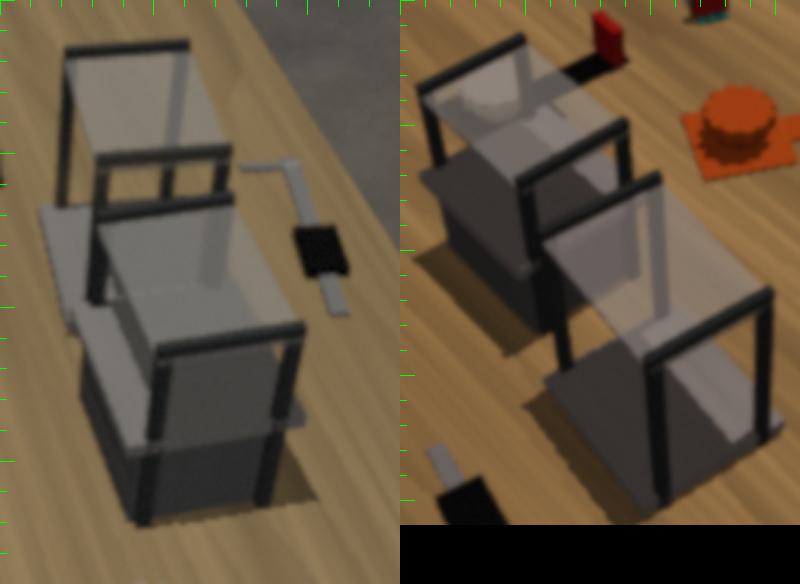

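```bash
cat > fit.py <<'E'
from h import *
from scipy.optimize import least_squares
S,C='side','scene'
O={
'tall':(0,[(S,278.2,163.2,90,-50,4),(S,310.5,160.5,190,-50,4),(S,275.2,143.2,90,50,4),(S,243.2,159.2,-7,-22,4),(S,248.5,158.5,7,-22,4),(S,242.5,137.5,-7,22,54),(S,246.5,137.2,7,22,54),
 (C,309,344.5,190,-50,4),(C,376,353,90,50,4),(C,389.5,294.2,-7,-22,54),(C,403,307.5,-7,22,54),(C,396.2,322,7,22,4)]),
'short':(0,[(S,341.8,336.8,90,-50,4),(S,384.5,329.8,190,-50,4),(S,331.8,300,90,50,4),(S,373,293.2,190,50,4),(S,294.5,331.2,-7,-22,4),(S,300.8,329.8,7,-22,4),(S,291.5,302.5,-7,22,54),(S,296.5,302.2,7,22,54),
 (C,207.6,165.2,-7,-22,54),(C,218.8,174.8,-7,22,54),(C,214,187.2,7,22,4)]),
'high':(0,[(S,331.1,115.3,-55,78,196),(S,371.1,113,55,78,196),(C,188,312,70,-78,20),(C,229.2,366.4,70,78,20),(C,282.8,329.6,-70,78,20),(S,323,167.3,-70,78,20),(S,332.7,208.2,-70,-78,20),
 (C,187.2,256.8,55,-78,196),(C,233.2,229.2,-55,-78,196),(C,228,303.2,55,78,196),(C,278.8,276,-55,78,196)]),
'low':(0,[(C,138,231.2,70,-78,100),(C,180,268,70,78,100),(C,137.2,195.2,55,-78,196),(C,179.6,174,-55,-78,196),(C,177.2,233.2,55,78,196),(C,220.8,208,-55,78,196),
 (S,352.2,246.2,-70,-78,100),(S,409.1,236.5,70,-78,100),(S,334.4,198.5,-70,78,100),(S,359.7,213.7,-55,-78,196),(S,409.1,205.6,55,-78,196),(S,341.5,168.2,-55,78,196),(S,385.7,163.4,55,78,196)])}
for k,(_,L) in O.items():
    def f(p,raw=False):
        c,s=np.cos(p[2]),np.sin(p[2]); r=[]
        for n,u,v,x,y,z in L:
            r.append(proj(n,[p[0]+c*x-s*y,p[1]+s*x+c*y,z])[0]-(u,v))
        return np.array(r) if raw else np.ravel(r)
    x0=ray(S,[L[0][1:3] if L[0][0]==S else L[6][1:3]],50)[0]
    q=least_squares(f,[x0[0],x0[1],0],loss='soft_l1',x_scale=[10,10,.1])
    print(k,q.x.round(3)); print(f(q.x,True).round(1).tolist())
    for cam in (S,C):
        M=[l for l in L if l[0]==cam]
        def g(p):
            c,s=np.cos(p[2]),np.sin(p[2])
            return np.ravel([proj(n,[p[0]+c*x-s*y,p[1]+s*x+c*y,z])[0]-(u,v) for n,u,v,x,y,z in M])
        print(cam,least_squares(g,q.x,loss='soft_l1',x_scale=[10,10,.1]).x.round(3))
E
python3 fit.py
```

```text
tall [ 4.35177e+02  3.18380e+02 -1.07000e-01]
[[-1.3, -0.5], [0.4, -0.3], [-1.5, -1.2], [-0.1, -0.0], [-0.6, 0.3], [-1.2, -1.0], [-0.4, -1.0], [-2.2, -0.1], [-0.3, 0.6], [-1.1, -0.6], [0.5, -0.4], [-1.8, 2.4]]
side [ 4.36824e+02  3.16076e+02 -1.16000e-01]
scene [ 4.33083e+02  3.19292e+02 -1.04000e-01]
short [ 4.47402e+02 -2.89379e+02 -5.60000e-02]
[[-0.5, -0.2], [1.7, 0.0], [-0.7, -0.9], [0.7, -0.1], [-0.1, 0.9], [-0.0, 1.4], [-0.5, -0.6], [0.9, -1.2], [0.8, -1.4], [-1.1, -3.1], [0.5, 1.0]]
side [ 4.47107e+02 -2.89743e+02 -5.40000e-02]
scene [ 4.51380e+02 -2.85193e+02 -2.20000e-02]
high [ 6.98867e+02  1.11175e+02 -9.80000e-02]
[[-1.1, -1.1], [-0.1, -1.7], [-2.2, -0.1], [-2.9, -1.9], [0.2, -0.6], [-1.2, -1.0], [-1.1, -4.3], [-4.0, -4.2], [-1.6, -0.6], [0.7, 3.2], [0.5, 1.5]]
side [ 6.99223e+02  1.03518e+02 -9.40000e-02]
scene [ 6.97539e+02  1.13309e+02 -1.02000e-01]
low [ 6.69441e+02 -9.97300e+01 -8.00000e-03]
[[-1.5, -1.9], [-3.8, 1.1], [-2.0, -1.2], [-1.6, -1.4], [-0.2, 0.0], [0.4, 0.3], [-1.9, -1.2], [-0.3, -1.4], [-2.6, 0.1], [0.7, -0.0], [-0.1, 0.4], [-1.4, -0.5], [-0.9, -2.1]]
s
[... 1493 characters left out ...]
f.kwargs))
                      ~~~~~~~~^^^^^^^^^^^^^^^^^^^^^^^^^^^^^^
    return np.atleast_1d(self.fun(x))
                         ~~~~~~~~^^^
    return self.f(x, *self.args, **self.kwargs)
           ~~~~~~^^^^^^^^^^^^^^^^^^^^^^^^^^^^^^
  File "fit.py", line 26, in g
    return np.ravel([proj(n,[p[0]+c*x-s*y,p[1]+s*x+c*y,z])[0]-(u,v) for n,u,v,x,y,z in M])
                     ~~~~^^^^^^^^^^^^^^^^^^^^^^^^^^^^^^^^^
  File "h.py", line 14, in proj
    k,D,T=K(n,ci); Ti=np.linalg.inv(T)
          ~^^^^^^
  File "h.py", line 7, in K
    c=ci or manip.camera_info(n); f=210/np.tan(np.radians(c['fovy'])/2)
            ~~~~~~~~~~~~~~~~~^^^
ValueError: time passes only in moves, steps and waits
```

Emit:
move_arm --commands '[{"hand": 1, "x": 0.237, "y": -0.195, "z": -0.05, "twist": -1.31}, {"hand": 1, "x": 0.237, "y": -0.195, "z": -0.05, "twist": -1.31}, {"hand": 1, "x": 0.237, "y": -0.195, "z": -0.05, "twist": -1.31}, {"hand": 1, "x": 0.237, "y": -0.195, "z": -0.05, "twist": -1.31}, {"hand": 1, "x": 0.237, "y": -0.195, "z": -0.05, "twist": -1.31}, {"hand": 1, "x": 0.237, "y": -0.195, "z": -0.05, "twist": -1.31}, {"hand": 1, "x": 0.237, "y": -0.195, "z": -0.05, "twist": -1.31}, {"hand": 1, "x": 0.237, "y": -0.195, "z": -0.05, "twist": -1.31}]'

```text
clock: 1.3
position: [434.8, 318.0, 192.2]
orientation: [3.141, -0.0, -1.677]
contact_force: [-0.6, -0.1, 0.8]
width: 85.5
finger_force: 0.0
```

Run:
```python
from h import *
import pickle
ci=manip.camera_info('wrist'); im=save('wrist','w1.png'); pickle.dump((ci,im),open('w1.pkl','wb'))
s=manip.state(); print(s['position'],s['orientation'],s['clock'])
print(np.array(ci['T']).round(2),ci['fovy'])
c,sn=np.cos(-.107),np.sin(-.107)
P=[[435.2+c*x-sn*y,318.4+sn*x+c*y,z] for x,y,z in [(-7,-22,54),(7,-22,54),(7,22,54),(-7,22,54),(90,-50,4),(190,-50,4),(190,50,4),(90,50,4)]]
pr=proj('wrist',P,ci);print(pr.round(0).tolist())
o=im.copy()
for p in pr: cv2.circle(o,tuple(int(v) for v in p),3,(0,255,0),1)
save('wrist','w1o.png',o)
```

```text
[434.70490775 318.21241082 192.22665628] [ 3.14150005e+00 -6.32062566e-05 -1.67395663e+00] 1.35
[[-9.9000e-01  1.0000e-01  3.0000e-02  4.2764e+02]
 [ 1.1000e-01  9.6000e-01  2.6000e-01  2.5101e+02]
 [ 0.0000e+00  2.6000e-01 -9.6000e-01  3.2325e+02]
 [ 0.0000e+00  0.0000e+00  0.0000e+00  1.0000e+00]] 68.79322461051545
[[291.0, 178.0], [275.0, 178.0], [275.0, 225.0], [290.0, 225.0], [195.0, 143.0], [100.0, 144.0], [114.0, 235.0], [202.0, 235.0]]
```

View pics/w1o.png

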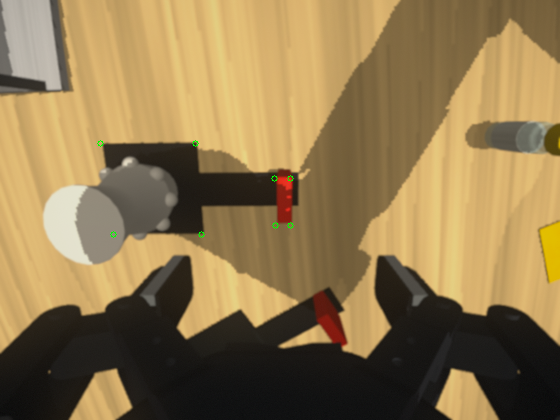

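Emit:
move_arm --commands '[{"hand": 1, "x": -0.001, "z": -0.06}, {"hand": 1, "x": -0.001, "z": -0.12}, {"hand": 1, "x": -0.001, "z": -0.15}, {"hand": 1, "x": -0.001, "z": -0.17}, {"hand": -1, "x": -0.001, "z": -0.17}, {"hand": -1, "x": -0.001, "z": -0.17}, {"hand": -1, "x": -0.001, "z": -0.17}, {"hand": -1, "x": -0.001, "z": -0.17}]' --force 90

```text
invalid input at $.commands[0]: expected keys hand, x, y, z, twist
```

Emit:
move_arm --commands '[{"hand": -1}, {"hand": -1}, {"hand": -1, "z": 0.005}, {"hand": -1, "z": 0.015}, {"hand": -1, "z": 0.03}, {"hand": -1, "z": 0.035}, {"hand": -1, "z": 0.035}]'

```text
invalid input at $.commands[0]: expected keys hand, x, y, z, twist
```

Run:
```python
from h import *
s=manip.state();print(s)
a=save('side','s2.png');b=save('scene','c2.png')
r=np.hstack([cv2.resize(a[80:200,210:420],(400,229)),cv2.resize(b[270:390,250:460],(400,229))])
save('',"g2.png",r)
```

```text
{'clock': 1.35, 'joints': array([ 9.22539600e-01,  2.53255215e-01, -2.20580821e-02, -4.82292428e-05,
       -1.29558509e+00, -1.02568680e+00]), 'dq': array([ 0.00578544, -0.00026159,  0.00129715,  0.00029734, -0.00157702,
        0.01520831]), 'tau': array([-2.27606962e-01, -3.78146446e+01,  2.31388324e+01,  5.22461995e+00,
       -2.52511076e-03, -3.62536451e-01]), 'position': array([434.70490775, 318.21241082, 192.22665628]), 'orientation': array([ 3.14150005e+00, -6.32062566e-05, -1.67395663e+00]), 'contact_force': array([-0.62620434, -0.05047873, -0.65663869]), 'moment': array([-0.0097519 ,  0.04198883, -0.03449117]), 'finger_force': 0.0, 'width': 85.40533807598331}
```

View pics/g2.png

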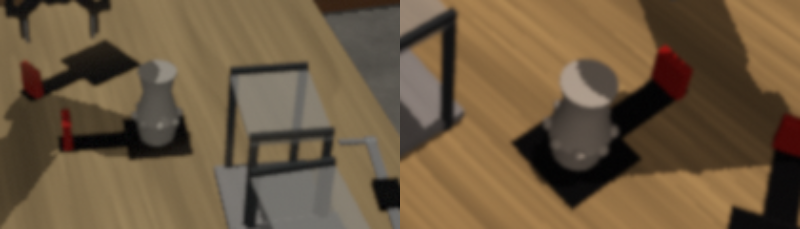

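The view shows the plate still untouched (the moves were refused because keys were missing). I'll resend them with every key.

Emit:
move_arm --commands '[{"hand": 1, "x": -0.001, "y": 0, "z": -0.06, "twist": 0}, {"hand": 1, "x": -0.001, "y": 0, "z": -0.12, "twist": 0}, {"hand": 1, "x": -0.001, "y": 0, "z": -0.15, "twist": 0}, {"hand": 1, "x": -0.001, "y": 0, "z": -0.17, "twist": 0}, {"hand": -1, "x": -0.001, "y": 0, "z": -0.17, "twist": 0}, {"hand": -1, "x": -0.001, "y": 0, "z": -0.17, "twist": 0}, {"hand": -1, "x": -0.001, "y": 0, "z": -0.17, "twist": 0}, {"hand": -1, "x": -0.001, "y": 0, "z": -0.17, "twist": 0}]' --force 90

```text
clock: 2.45
position: [434.2, 318.7, 23.3]
orientation: [-3.14, 0.001, -1.677]
contact_force: [-7.7, -2.5, 19.6]
width: 13.2
finger_force: 86.5
```

Emit:
move_arm --commands '[{"hand": -1, "x": 0, "y": 0, "z": 0, "twist": 0}, {"hand": -1, "x": 0, "y": 0, "z": 0, "twist": 0}, {"hand": -1, "x": 0, "y": 0, "z": 0, "twist": 0}, {"hand": -1, "x": 0, "y": 0, "z": 0, "twist": 0}]'

```text
clock: 2.95
position: [434.2, 318.8, 23.3]
orientation: [-3.14, 0.001, -1.677]
contact_force: [-2.3, 0.3, 6.7]
width: 13.0
finger_force: 88.6
```

Emit:
move_arm --commands '[{"hand": -1, "x": 0, "y": 0, "z": 0.005, "twist": 0}, {"hand": -1, "x": 0, "y": 0, "z": 0.015, "twist": 0}, {"hand": -1, "x": -0.01, "y": 0, "z": 0.03, "twist": 0}, {"hand": -1, "x": -0.03, "y": 0, "z": 0.035, "twist": 0}, {"hand": -1, "x": -0.04, "y": 0, "z": 0.035, "twist": 0}, {"hand": -1, "x": -0.04, "y": 0, "z": 0.035, "twist": 0}]'

```text
clock: 3.7
position: [392.5, 318.1, 57.2]
orientation: [3.141, -0.0, -1.676]
contact_force: [0.4, 0.5, -1.7]
width: 13.1
finger_force: 87.7
```

```bash
cat > rack.py <<'E'
from h import *
from scipy.optimize import least_squares
import sys,re
INF={n:manip.camera_info(n) for n in('side','scene')}
S,C='side','scene'
D={'high':[(S,331.1,115.3,-55,78,196),(S,371.1,113,55,78,196),(C,188,312,70,-78,20),(C,229.2,366.4,70,78,20),(C,282.8,329.6,-70,78,20),(S,323,167.3,-70,78,20),
 (C,233.2,229.2,-55,-78,196),(C,228,303.2,55,78,196),(C,278.8,276,-55,78,196)],
'low':[(C,138,231.2,70,-78,100),(C,137.2,195.2,55,-78,196),(C,179.6,174,-55,-78,196),(C,177.2,233.2,55,78,196),(C,220.8,208,-55,78,196),
 (S,352.2,246.2,-70,-78,100),(S,409.1,236.5,70,-78,100),(S,334.4,198.5,-70,78,100),(S,359.7,213.7,-55,-78,196),(S,409.1,205.6,55,-78,196),(S,341.5,168.2,-55,78,196),(S,385.7,163.4,55,78,196)]}
F={}
for k,L in D.items():
    def f(p):
        c,s=np.cos(p[2]),np.sin(p[2])
        return np.ravel([proj(n,[p[0]+c*x-s*y,p[1]+s*x+c*y,z],INF[n])[0]-(u,v) for n,u,v,x,y,z in L])
    q=least_squares(f,[690,100 if k=='high' else -100,0],loss='soft_l1',x_scale=[10,10,.1]); F[k]=q.x
    print(k,q.x.round(3),f(q.x).reshape(-1,2).round(1).tolist())
def overlay(im,n,k,p,col):
    c,s=np.cos(p[2]),np.sin(p[2]); h=20 if k=='high' else 100
    for X,Y,zs in((70,78,h),(55,78,196)):
        P=[[p[0]+c*x-s*y,p[1]+s*x+c*y,zs] for x,y in((-X,-Y),(X,-Y),(X,Y),(-X,Y))]
        cv2.polylines(im,[np.round(proj(n,P,INF[n])*8).astype(int)],True,col,1,cv2.LINE_AA,3)
E
python3 - <<'E'
from rack import *
s=manip.state();print(s['position'],s['orientation'],s['contact_force'],s['width'])
a=manip.grab_frame('side').copy();b=manip.grab_frame('scene').copy()
A=cv2.resize(a,None,fx=1,fy=1)
for k in F:
    overlay(a,'side',k,F[k],(0,255,0));overlay(b,'scene',k,F[k],(0,255,0))
r=np.hstack([cv2.resize(a[95:275,230:430],(400,360),interpolation=2),cv2.resize(b[160:380,130:350],(400,400),interpolation=2)[:360]])
r=np.hstack([cv2.resize(a[95:305,230:430],(400,420),interpolation=2),cv2.resize(b[160:380,130:350],(400,420),interpolation=2)])
save('',"g3.png",r)
E
```

```text
high [ 6.98149e+02  1.10750e+02 -1.08000e-01] [[-1.0, -1.1], [0.0, -1.5], [-1.9, -0.8], [-3.3, -2.3], [0.3, -0.5], [-1.2, -1.0], [-0.9, -0.9], [0.3, 2.8], [0.5, 1.5]]
low [ 6.69969e+02 -9.96930e+01 -1.40000e-02] [[-1.6, -2.0], [-2.1, -1.3], [-1.5, -1.3], [-0.7, 0.2], [0.1, 0.6], [-2.0, -1.4], [-0.2, -1.2], [-2.3, -0.0], [0.7, -0.2], [-0.0, 0.4], [-1.1, -0.7], [-0.5, -2.1]]
[392.4824838  318.08259803  57.23065576] [ 3.14114495e+00 -3.17537759e-04 -1.67639524e+00] [ 0.39016471  0.52263883 -1.66041787] 13.14788028764327
```

View pics/g3.png

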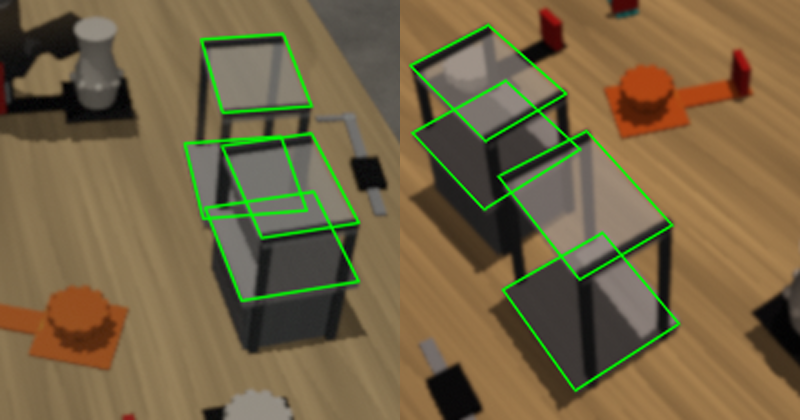

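Emit:
move_arm --commands '[{"hand": -1, "x": 0.004, "y": -0.03, "z": 0, "twist": 0}, {"hand": -1, "x": 0.008, "y": -0.08, "z": 0, "twist": 0}, {"hand": -1, "x": 0.012, "y": -0.13, "z": 0, "twist": 0}, {"hand": -1, "x": 0.016, "y": -0.165, "z": 0, "twist": 0}, {"hand": -1, "x": 0.016, "y": -0.177, "z": 0, "twist": 0}, {"hand": -1, "x": 0.016, "y": -0.177, "z": 0, "twist": 0}, {"hand": -1, "x": 0.016, "y": -0.177, "z": 0, "twist": 0}]'

```text
clock: 4.68
position: [410.1, 142.1, 57.3]
orientation: [-3.141, 0.0, -1.677]
contact_force: [-0.7, -0.0, -0.9]
width: 13.1
finger_force: 87.8
```

Emit:
move_arm --commands '[{"hand": -1, "x": 0.02, "y": -0.002, "z": 0, "twist": 0}, {"hand": -1, "x": 0.05, "y": -0.005, "z": 0, "twist": 0}, {"hand": -1, "x": 0.08, "y": -0.008, "z": 0, "twist": 0}, {"hand": -1, "x": 0.11, "y": -0.011, "z": 0, "twist": 0}, {"hand": -1, "x": 0.135, "y": -0.014, "z": 0, "twist": 0}, {"hand": -1, "x": 0.149, "y": -0.016, "z": 0, "twist": 0}, {"hand": -1, "x": 0.149, "y": -0.016, "z": 0, "twist": 0}, {"hand": -1, "x": 0.149, "y": -0.016, "z": 0, "twist": 0}]'

```text
clock: 5.68
position: [557.9, 125.6, 57.1]
orientation: [3.141, -0.0, -1.677]
contact_force: [0.1, -0.4, -2.3]
width: 13.2
finger_force: 88.0
```

Run:
```python
from rack import *
s=manip.state();print(s['position'],s['orientation'],s['contact_force'],s['width'],s['clock'])
a=manip.grab_frame('side').copy();b=manip.grab_frame('scene').copy()
r=np.hstack([cv2.resize(a[95:225,270:420],(400,420),interpolation=2),cv2.resize(b[230:380,160:320],(400,420),interpolation=2)])
save('',"g4.png",r)
```

```text
high [ 6.98149e+02  1.10750e+02 -1.08000e-01] [[-1.0, -1.1], [0.0, -1.5], [-1.9, -0.8], [-3.3, -2.3], [0.3, -0.5], [-1.2, -1.0], [-0.9, -0.9], [0.3, 2.8], [0.5, 1.5]]
low [ 6.69969e+02 -9.96930e+01 -1.40000e-02] [[-1.6, -2.0], [-2.1, -1.3], [-1.5, -1.3], [-0.7, 0.2], [0.1, 0.6], [-2.0, -1.4], [-0.2, -1.2], [-2.3, -0.0], [0.7, -0.2], [-0.0, 0.4], [-1.1, -0.7], [-0.5, -2.1]]
[557.93309789 125.5657734   57.07636082] [ 3.14075467e+00 -1.83497368e-04 -1.67732715e+00] [ 0.08293226 -0.40144068 -2.27446684] 13.199701317629225 5.675
```

View pics/g4.png

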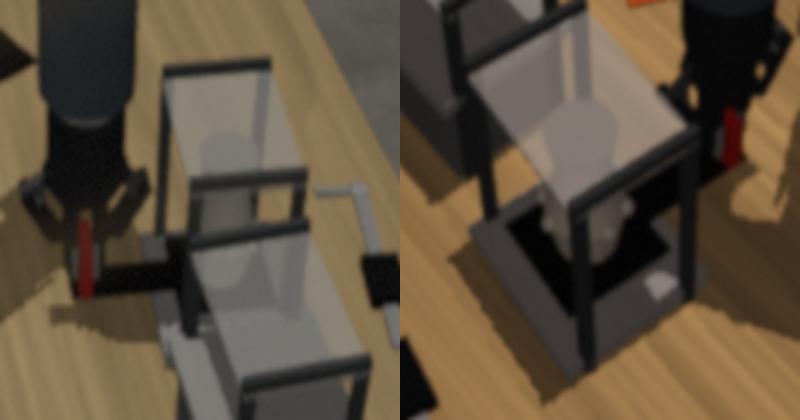

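Emit:
move_arm --commands '[{"hand": -1, "x": 0.001, "y": 0, "z": -0.006, "twist": 0}, {"hand": -1, "x": 0.001, "y": 0, "z": -0.01, "twist": 0}, {"hand": -1, "x": 0.001, "y": 0, "z": -0.012, "twist": 0}, {"hand": -1, "x": 0.001, "y": 0, "z": -0.0135, "twist": 0}, {"hand": -1, "x": 0.001, "y": 0, "z": -0.0145, "twist": 0}, {"hand": -1, "x": 0.001, "y": 0, "z": -0.0145, "twist": 0}]'

```text
clock: 6.52
position: [559.8, 125.2, 43.3]
orientation: [-3.141, 0.0, -1.678]
contact_force: [-1.9, -0.2, 2.2]
width: 12.9
finger_force: 88.5
```

Emit:
move_arm --commands '[{"hand": 0, "x": 0, "y": 0, "z": 0, "twist": 0}, {"hand": 0, "x": 0, "y": 0, "z": 0, "twist": 0}, {"hand": 0, "x": 0, "y": 0, "z": 0, "twist": 0}, {"hand": 0, "x": 0, "y": 0, "z": 0, "twist": 0}, {"hand": 0, "x": 0, "y": 0, "z": 0.02, "twist": 0}, {"hand": 0, "x": 0, "y": 0, "z": 0.05, "twist": 0}, {"hand": 0, "x": 0, "y": 0, "z": 0.08, "twist": 0}, {"hand": 0, "x": -0.02, "y": 0, "z": 0.12, "twist": 0}]'

```text
clock: 7.52
position: [539.6, 125.0, 162.8]
orientation: [3.14, -0.001, -1.678]
contact_force: [0.7, 0.2, 0.3]
width: 42.7
finger_force: 0.0
```

Emit:
move_arm --commands '[{"hand": 1, "x": -0.05, "y": -0.03, "z": 0.02, "twist": 0}, {"hand": 1, "x": -0.09, "y": -0.08, "z": 0.03, "twist": 0.05}, {"hand": 1, "x": -0.093, "y": -0.14, "z": 0.03, "twist": 0.05}, {"hand": 1, "x": -0.093, "y": -0.2, "z": 0.03, "twist": 0.05}, {"hand": 1, "x": -0.093, "y": -0.26, "z": 0.03, "twist": 0.05}, {"hand": 1, "x": -0.093, "y": -0.32, "z": 0.03, "twist": 0.05}, {"hand": 1, "x": -0.093, "y": -0.38, "z": 0.03, "twist": 0.05}, {"hand": 1, "x": -0.093, "y": -0.415, "z": 0.03, "twist": 0.05}]'

```text
clock: 8.52
position: [446.2, -292.4, 192.6]
orientation: [3.141, -0.0, -1.63]
contact_force: [-0.5, 0.1, -0.1]
width: 85.2
finger_force: 0.0
```

Emit:
move_arm --commands '[{"hand": 1, "x": 0, "y": 0, "z": 0, "twist": 0}, {"hand": 1, "x": 0, "y": 0, "z": 0, "twist": 0}]'

```text
clock: 8.78
position: [446.6, -289.5, 192.6]
orientation: [3.141, 0.0, -1.628]
contact_force: [-0.4, 0.6, 0.1]
width: 85.5
finger_force: 0.0
```

Run:
```python
from h import *
ci=manip.camera_info('wrist'); im=save('wrist','w2.png')
s=manip.state(); print(s['position'],s['orientation'],s['clock'])
c,sn=np.cos(-.055),np.sin(-.055)
P=[[447.3+c*x-sn*y,-289.5+sn*x+c*y,z] for x,y,z in [(-7,-22,54),(7,-22,54),(7,22,54),(-7,22,54),(90,-50,4),(190,-50,4),(190,50,4),(90,50,4)]]
pr=proj('wrist',P,ci);print(pr.round(0).tolist())
o=cv2.resize(im,(560,420))
for p in pr: cv2.circle(o,tuple(int(v) for v in p),3,(0,255,0),1)
b=manip.grab_frame('scene'); a=manip.grab_frame('side')
r=np.hstack([o,np.vstack([cv2.resize(b[230:380,160:320],(240,225),interpolation=2),cv2.resize(a[95:225,280:420],(240,195),interpolation=2)])])
save('','w2o.png',r)
```

```text
[ 446.74566131 -289.17813375  192.80009863] [-3.14153191e+00  1.80564283e-04 -1.62726147e+00] 8.825
[[290.0, 178.0], [274.0, 178.0], [275.0, 225.0], [290.0, 225.0], [195.0, 143.0], [100.0, 144.0], [114.0, 235.0], [202.0, 235.0]]
```

View pics/w2o.png

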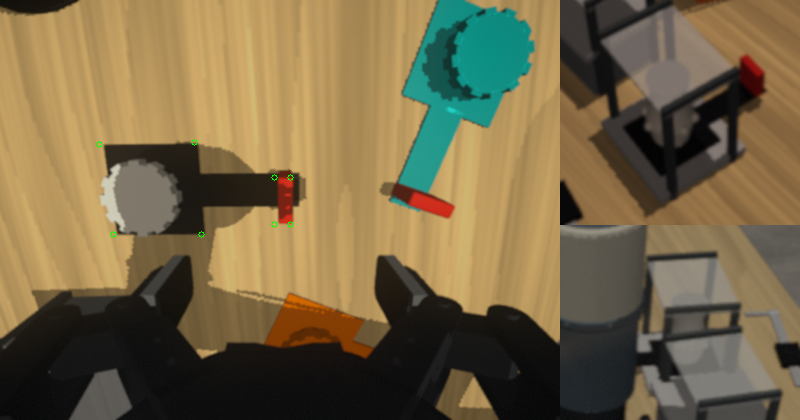

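Emit:
move_arm --commands '[{"hand": 1, "x": -0.002, "y": 0, "z": -0.06, "twist": 0}, {"hand": 1, "x": -0.002, "y": 0, "z": -0.12, "twist": 0}, {"hand": 1, "x": -0.002, "y": 0, "z": -0.15, "twist": 0}, {"hand": 1, "x": -0.002, "y": 0, "z": -0.169, "twist": 0}, {"hand": -1, "x": -0.002, "y": 0, "z": -0.169, "twist": 0}, {"hand": -1, "x": -0.002, "y": 0, "z": -0.169, "twist": 0}, {"hand": -1, "x": -0.002, "y": 0, "z": -0.169, "twist": 0}, {"hand": -1, "x": -0.002, "y": 0, "z": -0.169, "twist": 0}]' --force 90

```text
clock: 9.93
position: [445.3, -289.9, 24.8]
orientation: [-3.14, -0.001, -1.627]
contact_force: [-5.9, 3.8, 19.7]
width: 13.1
finger_force: 86.5
```

Emit:
move_arm --commands '[{"hand": -1, "x": 0, "y": 0, "z": 0, "twist": 0}, {"hand": -1, "x": 0, "y": 0, "z": 0, "twist": 0}, {"hand": -1, "x": 0, "y": 0, "z": 0, "twist": 0}, {"hand": -1, "x": 0, "y": 0, "z": 0, "twist": 0}]'

```text
clock: 10.42
position: [445.3, -290.1, 24.8]
orientation: [-3.14, -0.001, -1.628]
contact_force: [-1.2, 1.3, 5.3]
width: 13.0
finger_force: 88.7
```

Emit:
move_arm --commands '[{"hand": -1, "x": 0, "y": 0, "z": 0.005, "twist": 0}, {"hand": -1, "x": 0, "y": 0, "z": 0.02, "twist": 0}, {"hand": -1, "x": -0.01, "y": 0, "z": 0.05, "twist": 0}, {"hand": -1, "x": -0.03, "y": 0, "z": 0.085, "twist": 0.02}, {"hand": -1, "x": -0.05, "y": 0.01, "z": 0.105, "twist": 0.043}, {"hand": -1, "x": -0.06, "y": 0.03, "z": 0.111, "twist": 0.043}, {"hand": -1, "x": -0.065, "y": 0.07, "z": 0.111, "twist": 0.043}, {"hand": -1, "x": -0.065, "y": 0.12, "z": 0.111, "twist": 0.043}]'

```text
clock: 11.42
position: [379.3, -169.1, 135.6]
orientation: [-3.141, -0.0, -1.587]
contact_force: [0.7, 0.6, -1.5]
width: 12.6
finger_force: 87.8
```

Emit:
move_arm --commands '[{"hand": -1, "x": 0, "y": 0.045, "z": 0, "twist": 0}, {"hand": -1, "x": 0, "y": 0.068, "z": 0, "twist": 0}, {"hand": -1, "x": 0, "y": 0.074, "z": 0, "twist": 0}, {"hand": -1, "x": 0, "y": 0.074, "z": 0, "twist": 0}, {"hand": -1, "x": 0, "y": 0.074, "z": 0, "twist": 0}]'

```text
clock: 12.05
position: [379.7, -96.4, 134.9]
orientation: [3.141, -0.0, -1.586]
contact_force: [0.4, -0.6, -2.1]
width: 13.2
finger_force: 87.8
```

Emit:
move_arm --commands '[{"hand": -1, "x": 0.02, "y": 0, "z": 0, "twist": 0}, {"hand": -1, "x": 0.05, "y": -0.001, "z": 0, "twist": 0}, {"hand": -1, "x": 0.08, "y": -0.001, "z": 0, "twist": 0}, {"hand": -1, "x": 0.11, "y": -0.002, "z": 0, "twist": 0}, {"hand": -1, "x": 0.135, "y": -0.002, "z": 0, "twist": 0}, {"hand": -1, "x": 0.15, "y": -0.002, "z": 0, "twist": 0}, {"hand": -1, "x": 0.15, "y": -0.002, "z": 0, "twist": 0}, {"hand": -1, "x": 0.15, "y": -0.002, "z": 0, "twist": 0}]'

```text
clock: 13.05
position: [529.1, -98.4, 134.4]
orientation: [3.14, -0.0, -1.586]
contact_force: [0.5, 0.7, -1.4]
width: 13.1
finger_force: 87.8
```

Emit:
move_arm --commands '[{"hand": -1, "x": 0, "y": 0, "z": -0.004, "twist": 0}, {"hand": -1, "x": 0, "y": 0, "z": -0.007, "twist": 0}, {"hand": -1, "x": 0, "y": 0, "z": -0.009, "twist": 0}, {"hand": -1, "x": 0, "y": 0, "z": -0.0105, "twist": 0}, {"hand": -1, "x": 0, "y": 0, "z": -0.0105, "twist": 0}, {"hand": -1, "x": 0, "y": 0, "z": -0.0105, "twist": 0}]'

```text
clock: 13.8
position: [529.8, -97.8, 124.8]
orientation: [-3.141, -0.0, -1.585]
contact_force: [-2.9, 0.7, 3.7]
width: 12.5
finger_force: 88.7
```

Contact force is up and the height matches the deck; release.

Emit:
move_arm --commands '[{"hand": 0, "x": 0, "y": 0, "z": 0, "twist": 0}, {"hand": 0, "x": 0, "y": 0, "z": 0, "twist": 0}, {"hand": 0, "x": 0, "y": 0, "z": 0, "twist": 0}, {"hand": 0, "x": 0, "y": 0, "z": 0, "twist": 0}, {"hand": 0, "x": 0, "y": 0, "z": 0.02, "twist": 0}, {"hand": 0, "x": 0, "y": 0, "z": 0.05, "twist": 0}, {"hand": 0, "x": 0, "y": 0, "z": 0.08, "twist": 0}, {"hand": 0, "x": -0.03, "y": 0, "z": 0.12, "twist": 0}]'

```text
clock: 14.8
position: [499.8, -97.7, 244.0]
orientation: [3.139, -0.0, -1.585]
contact_force: [0.3, -0.2, -0.1]
width: 42.5
finger_force: 0.0
```

Emit:
move_arm --commands '[{"hand": 0, "x": -0.06, "y": 0, "z": 0, "twist": 0}, {"hand": 0, "x": -0.12, "y": 0, "z": 0, "twist": 0}, {"hand": 0, "x": -0.16, "y": 0, "z": 0, "twist": 0}, {"hand": 0, "x": -0.16, "y": 0, "z": 0, "twist": 0}, {"hand": 0, "x": -0.16, "y": 0, "z": 0, "twist": 0}]'

```text
clock: 15.42
position: [340.1, -97.7, 244.6]
orientation: [-3.141, 0.0, -1.585]
contact_force: [0.4, 0.3, 0.3]
width: 42.4
finger_force: 0.0
```

Run:
```python
from rack import *
s=manip.state();print(s['position'],s['contact_force'],s['width'],s['clock'])
a=manip.grab_frame('side').copy();b=manip.grab_frame('scene').copy()
r=np.hstack([cv2.resize(a[95:305,270:430],(400,525),interpolation=2),cv2.resize(b[160:370,130:290],(400,525),interpolation=2)])
save('',"g5.png",r)
```

```text
high [ 6.98149e+02  1.10750e+02 -1.08000e-01] [[-1.0, -1.1], [0.0, -1.5], [-1.9, -0.8], [-3.3, -2.3], [0.3, -0.5], [-1.2, -1.0], [-0.9, -0.9], [0.3, 2.8], [0.5, 1.5]]
low [ 6.69969e+02 -9.96930e+01 -1.40000e-02] [[-1.6, -2.0], [-2.1, -1.3], [-1.5, -1.3], [-0.7, 0.2], [0.1, 0.6], [-2.0, -1.4], [-0.2, -1.2], [-2.3, -0.0], [0.7, -0.2], [-0.0, 0.4], [-1.1, -0.7], [-0.5, -2.1]]
[340.09755002 -97.74114142 244.56744318] [0.39347745 0.33997124 0.33103325] 42.436944775685845 15.425
```

View pics/g5.png

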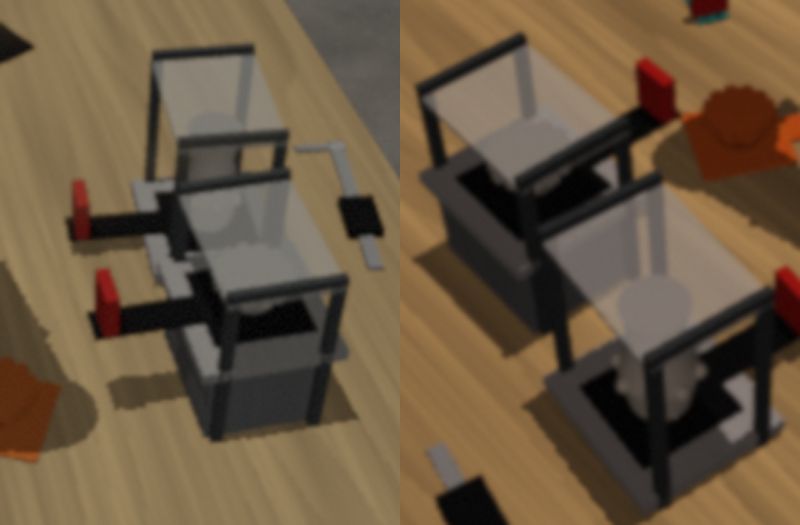

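Run:
```python
from h import *
b=cv2.imread('pics/g5.png'); 
im=manip.grab_frame('side'); g=im.max(2).astype(float); ci=manip.camera_info('side')
def edge(c0,c1,r0,r1,sgn):
    u=[];d=np.gradient(cv2.GaussianBlur(g,(3,3),0.8),axis=0)*sgn
    for c in range(c0,c1):
        w=np.clip(d[r0:r1,c],0,None); i=w.argmax(); k=slice(max(i-2,0),i+3)
        u.append((c,r0+(w[k]*np.arange(r0,r1)[k]).sum()/w[k].sum()))
    return np.array(u)
for nm,a,z in(('tongue near',(318,345,220,236,1),102),('plate near',(366,393,222,238,1),102),('deck near',(358,394,236,252,-1),90),('roof bar top',(366,405,202,217,-1),196)):
    e=edge(*a); P=ray('side',e,z,ci); m=np.polyfit(P[:,0],P[:,1],1,w=None)
    r=P[:,1]-np.polyval(m,P[:,0]); ok=abs(r)<2*np.median(abs(r))+.3; m=np.polyfit(P[ok,0],P[ok,1],1)
    print(nm,'yaw',np.arctan(m[0]).round(3),'y@670',np.polyval(m,670).round(1),ok.mean().round(2),e[::8].round(1).tolist())
```

```text
tongue near yaw -0.078 y@670 -622.3 0.85 [[318.0, 449.1], [326.0, 447.9], [334.0, 446.4], [342.0, 445.1]]
plate near yaw -0.076 y@670 -641.3 1.0 [[366.0, 453.8], [374.0, 452.3], [382.0, 451.1], [390.0, 450.0]]
deck near yaw -0.069 y@670 -680.1 1.0 [[358.0, 483.6], [366.0, 482.0], [374.0, 480.8], [382.0, 479.2], [390.0, 477.9]]
roof bar top yaw -0.07 y@670 -612.3 1.0 [[366.0, 412.4], [374.0, 411.3], [382.0, 410.1], [390.0, 408.9], [398.0, 407.4]]
```

```bash
python3 -c "
from station import manip
print(manip.sign_off())"
```

```text
the job is handed in; nothing more can be done
None
```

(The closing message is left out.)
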